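# Find the tight spot of a machine slide and back off

### The job

The longer slide on the bench, the one whose saddle carries the square post, has a tight spot near its black end plate. Run its saddle along the ways towards the end plate until it binds at the tight spot, without forcing it through, then back it off about 40 mm and let it go. Leave the shorter slide with the round post alone.

Things in the scene. Friction and masses are not known exactly. Their poses are not given: they have to be found in the camera images.
- long_slide: fixed base of the longer slide: metal ways 260 mm long, 90 wide, 30 high. Origin: centre of its underside, on the bench. x runs along the ways to the black end plate (12 thick, at x 130 to 142), z up. A black strip runs along its +y side; a hexagon bolt (17 wide, top 46 above the bench) stands on it at x 85, y 51: the saddle begins to bind when its leading edge is level with that bolt
- saddle_post (a point): centre, half-way up, of the square dark post (24 x 24 mm, 50 high, sides along the base's x and y) amid the long slide's saddle (plate 80 long, 84 wide, top 52 above the bench); 77 above the bench. Starts at base x -75 to -30 mm. Drag 2 N up to base x +45; there it binds: needs about 3 N, then 0.9 N more per mm, and pushes back. +54 (about 11 N) is well in, +65 (about 21 N) is forcing it
- short_post (a point): centre of the round post (28 mm across, 45 mm high, its middle 74 mm above the bench) on the saddle of the shorter slide (ways 180 mm long); that saddle slides freely and must be left where it is

How it is judged (in metres and radians):
On the way:
1. the long slide's saddle is run into its tight spot (post past base x +45.5 mm) (x of saddle_post in the frame of long_slide above 0.0455 m), for 0.1 s.
At the end, for the whole second after the job is handed in: after having been in the tight spot, the long slide's saddle stays backed off about 40 mm from it: post centre between base x -13 and +33 mm, let go (x of saddle_post in the frame of long_slide between -0.013 and 0.033 m); the robot touches nothing.
It fails at once if the saddle is forced through the tight spot (post past base x +65 mm) (x of saddle_post in the frame of long_slide above 0.065 m).
It fails at once if the shorter slide's saddle is moved by more than 15 mm (distance of short_post from where it was at the start of the episode above 0.015 m).
It also fails if it takes over 38 s, if anything falls off the work surface, if the arm or the gripper's body presses on something with over 40 N, if the wrist force passes 120 N, or if a joint passes its speed limit or range.

### The arm

A 6-joint arm with a two-finger parallel gripper is mounted at the origin on the work surface. World frame = base frame: x ahead of the robot, y to its left, z up, the work surface at z = 0. Lengths are in mm, angles in rad, forces in N, time in s.
With the tool pointing down it reaches from about 400 to 925 mm from the base axis. Payload 12.5 kg.
Tool frame: the origin (TCP) lies on the centre line of the jaws, within the pads' length; the fingertips stand 25 mm ahead of it and the grasp point (between the pads) lies 6 mm ahead of it (env.tip_extent is the distance from the TCP to the fingertips, in mm); x points along the fingers, z is the direction in which the jaws open and shut, and the axes are right-handed (so a half turn about x gives the same grasp; the last joint's range is limited). The gripper opens to 95 mm and grips with 3 to 60 N. Pads are 20 mm wide; open, the fingers measure 119 mm over their backs; the gripper's body (75 mm by 180 mm) begins 59 mm behind the grasp point.
Start: joints at [-1.281, 0.491, 1.559, -0, 1.092, -0.106], TCP at [240.99, -576.687, 239.661] pointing down, gripper open.
Joint ranges: [-3.1, 3.1], [-0.84, 2.19], [0.05, 2.79], [-1.13, 4.28], [0.06, 2.93], [-2.69, 2.69]. Speed limits (rad/s): [2.22, 2.22, 2.79, 3.14, 3.14, 3.14].

### API

Orientations are given as [roll, pitch, yaw] about the fixed x, y, z axes, in that order (R = Rz(yaw) Ry(pitch) Rx(roll)).
In Python, from cell import env gives the robot as it stands.
- The arm moves only by the tool step_arm, never from a script. Its argument "rows" is a list of rows, each a list of 6 numbers: the shift along the tool's x, y, z in mm, then the turn, a rotation vector about the tool's x, y, z in rad. In form: [[x, y, z, wx, wy, wz], ...]. A call has 1 to 8 rows; each row shifts and turns the pose as measured when the row begins, along the tool's axes as they then stand; what a row does not reach is not made up. A row lasts 1/8 s, in which the tool goes at most 62.5 mm and 10.7 degrees, less where a joint would pass 70% of its speed; a pose out of reach is approached as far as the arm can. A call is refused whole if a number of a shift passes 62.5 or a number of a turn 0.188, either way. A call with a gripper value outside its range is refused whole. "grip" is the finger opening in mm, from 0 to 95.1, set as the call begins (left out, the last holds). The fingers move at their own pace and stop on an object; the grip force is fixed at half the most. Time passes only in rows, so rows that do not move let the fingers close. It gives the time, the measured TCP pose, the force and the opening at its end, in the units of the state.
- env.state(): the state, without advancing time (a new reading comes with each control period).
- env.read_camera(name): name is "scene" or "top" or "wrist"; returns the picture (420x560x3 uint8, red, green, blue); there is no depth.
- env.get_calibration(name): a dict with "fx", "fy", "cx", "cy" (pixels), "pose" (4x4, takes a point from camera to world coordinates); the wrist camera has in their place "hand_eye" (4x4, takes a point from camera to tool coordinates, whose origin is the TCP and whose axes are the tool frame's). Camera axes: x right, y down, z forward; pixel columns grow to the right and rows downward; lengths in mm; the calibration is good to about 2 mm. A picture is of the moment at which its call begins: read the wrist's pose just before it. get_calibration takes no time and is no camera call.
- env.job_done(): hands the job in, once; it reports no verdict.
The state is a dict: "t": time; "joints": joint angles; "qvel": joint speeds; "tau": joint torques, N m; "eef_pos": TCP position; "tcp_rot": TCP orientation; "ft_force": force on the tool from outside, world axes, zero at the start; "moment": the same for the moment, N m; "opening": opening from 0.0 (shut) to 1.0 (fully open).
Only numpy, scipy, OpenCV 4.12 (cv2) and the standard library are available. Lean on these libraries where they do the work, as an engineer would, in place of code of your own. Each camera call takes 0.05 s, during which the arm holds its last target.

## Working session

There is one attempt and no reset: what is moved stays moved. The work goes in short steps, Python scripts to look and compute and a tool call to move; the robot and the scene stay as the last step left them, time stands still between calls to the robot, and variables do not carry over. Pictures are saved under pics/ and viewed, and the job is handed in when it is done.

Besides the shell and the picture viewer there is one more tool, called as a command line: name --pt "numbers of a row" for each row, then --argument value for the rest. step_arm: Moves the arm, as the interface text tells. Its arguments: {"type":"object","properties":{"rows":{"type":"array","items":{"type":"array","items":{"type":"number"}}},"grip":{"type":"number"}},"required":["rows"]}

```bash
mkdir -p pics; python3 - <<'E'
from cell import env
import cv2
for n in ("top","scene"):
    im=env.read_camera(n); cv2.imwrite(f"pics/{n}0.png",im[:,:,::-1])
    c=env.get_calibration(n); print(n,{k:(v if k!="pose" else v) for k,v in c.items()})
s=env.state(); print(s)
E
```

```text
top {'fx': 384.53868955255314, 'fy': 384.53868955255314, 'cx': 278.5780438843585, 'cy': 211.48595606599267, 'pose': array([[ 2.81181690e-02, -9.95270972e-01,  9.29788243e-02,
         4.98406571e+02],
       [-9.99579414e-01, -2.86559256e-02, -4.45335781e-03,
        -3.04391166e+01],
       [ 7.09669203e-03, -9.28144985e-02, -9.95658127e-01,
         7.92900518e+02],
       [ 0.00000000e+00,  0.00000000e+00,  0.00000000e+00,
         1.00000000e+00]])}
scene {'fx': 482.6171697942547, 'fy': 482.6171697942547, 'cx': 286.00721334285885, 'cy': 215.92422817939627, 'pose': array([[-6.12031835e-01,  5.13141865e-01, -6.01749499e-01,
         1.11647298e+03],
       [ 7.90773506e-01,  4.06437615e-01, -4.57696109e-01,
         3.87539435e+02],
       [ 9.71059620e-03, -7.55972150e-01, -6.54531751e-01,
         6.79300977e+02],
       [ 0.00000000e+00,  0.00000000e+00,  0.00000000e+00,
         1.00000000e+00]])}
{'t': 0.1, 'joints': array([-1.28059810e+00,  4.91488337e-01,  1.55936883e+00,  1.56624844e-05,
        1.09169592e+00, -1.05600525e-01]), 'qvel': array([ 0.00035322, -0.00279358, -0.00100991, -0.00082063, -0.00032511,
       -0.00088232]), 'tau': array([ 2.26168500e-03, -6.13621187e+01, -2.58603609e+01,  6.94260676e-02,
        4.70513594e-02, -6.09494100e-05]), 'eef_pos': array([ 240.93791758, -576.49730036,  239.13374862]), 'tcp_rot': array([3.02152864, 1.5698358 , 1.84652385]), 'ft_force': array([ 0.0365861 ,  0.12931349, -0.22700938]), 'moment': array([-0.04993834,  0.0163242 , -0.03478087]), 'opening': 1.0005465178614201}
```

View pics/top0.png

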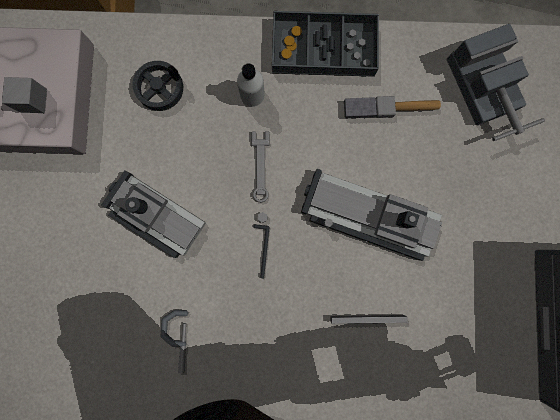

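View pics/scene0.png

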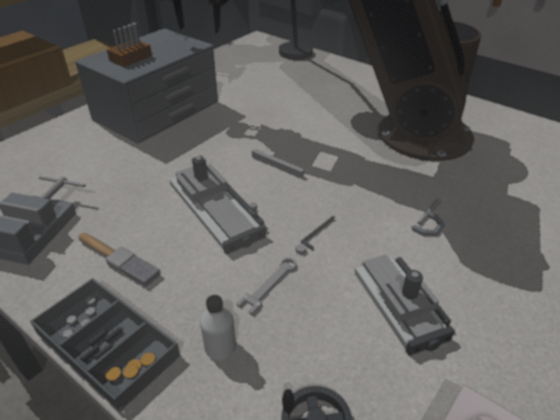

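Top view: the long slide is at about (310..440, 175..258), with its end plate on the left at (313,190) and its square post at (408,219). The short slide is at (150,213). I'll enlarge the long slide.

```bash
python3 - <<'E'
import cv2
im=cv2.imread("pics/top0.png")
c=im[160:270,295:450]; c=cv2.convertScaleAbs(cv2.resize(c,None,fx=5,fy=5,interpolation=cv2.INTER_CUBIC),alpha=1.6)
for i in range(0,155,10):
    cv2.putText(c,str(295+i),(i*5,10),0,.35,(0,255,255)); cv2.line(c,(i*5,12),(i*5,18),(0,255,255))
for i in range(0,110,10):
    cv2.putText(c,str(160+i),(0,i*5+4),0,.35,(0,255,0)); 
cv2.imwrite("pics/crop0.png",c)
E
```

```text
(no output)
```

View pics/crop0.png

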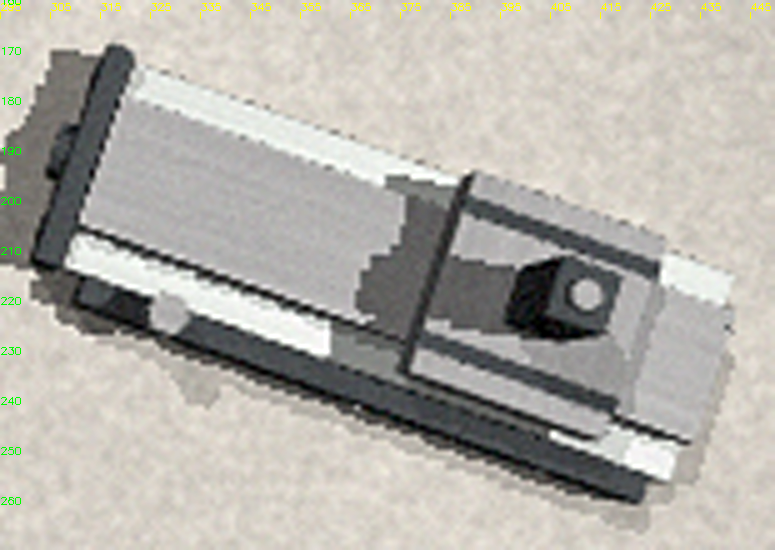

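```bash
cat > h.py <<'E'
import numpy as np
from cell import env
def ray(n,u,v,z):
    c=env.get_calibration(n);P=c["pose"]
    d=P[:3,:3]@np.array([(u-c["cx"])/c["fx"],(v-c["cy"])/c["fy"],1]);o=P[:3,3]
    return o+d*(z-o[2])/d[2]
E
python3 - <<'E'
from h import *
from scipy.optimize import least_squares
cr=lambda a,b:(295+a/5-.4,160+b/5-.4)
L=[((169,312),46,85,51,0),((137,66),30,130,-45,0),((735,275),30,-130,-45,0),((672,482),30,-130,45,0),
((586,294),102,0,0,1),((474,172),52,40,-42,1),((404,372),52,40,42,1),((665,238),52,-40,-42,1),((600,438),52,-40,42,1)]
W=[ray("top",*cr(*p),z)[:2] for p,z,*_ in L]
def f(q,full=False):
    R=np.array([[np.cos(q[2]),-np.sin(q[2])],[np.sin(q[2]),np.cos(q[2])]])
    return np.concatenate([R@np.array([x+s*q[3],y])+q[:2]-w for (p,z,x,y,s),w in zip(L,W)])
r=least_squares(f,[500,-200,1.5,-50],loss="soft_l1",f_scale=3)
print(r.x); print(f(r.x).reshape(-1,2).round(1)); print(W[4],W[0])
q=r.x;print("post",q[:2]+q[3]*np.array([np.cos(q[2]),np.sin(q[2])]))
E
```

```text
[ 571.7912181  -226.10835382    1.25527087  -49.06257777]
[[-0.7  1.9]
 [ 4.6  2.5]
 [ 1.5 -4.2]
 [-1.2 -2.2]
 [-0.7  1.6]
 [ 0.9  0.8]
 [-0.3 -0.1]
 [-0.2 -0.9]
 [-1.9 -0.5]]
[ 557.31463234 -274.38292953] [ 550.38994366 -131.35530472]
post [ 556.56631352 -272.74888145]
```

```bash
cat >> h.py <<'E'
from scipy.spatial.transform import Rotation as Ro
B=np.array([571.8,-226.1]);YAW=1.255
def Rt(sgn=1):
    z=np.array([np.cos(YAW),np.sin(YAW),0])*sgn;x=np.array([0,0,-1.]);return np.array([x,np.cross(z,x),z]).T
def plan(s,zw,sgn=1,yo=0):
    st=env.state();R=Ro.from_euler("xyz",st["tcp_rot"]).as_matrix()
    tgt=np.array([B[0]+s*np.cos(YAW)-yo*np.sin(YAW),B[1]+s*np.sin(YAW)+yo*np.cos(YAW),zw])
    d=tgt-st["eef_pos"];
    print("t",st["t"],"shift tool",(R.T@d).round(1),"turn",Ro.from_matrix(R.T@Rt(sgn)).as_rotvec().round(3))
    print("in target axes",(Rt(sgn).T@d).round(1),"F base",(Rt(1).T@st["ft_force"]).round(2),"open",st["opening"], "j6",st["joints"][5])
E
python3 -c "
from h import *
plan(-49,200,1);plan(-49,200,-1)
st=env.state();print(Ro.from_euler('xyz',st['tcp_rot']).as_matrix().round(3))"
```

```text
t 0.1 shift tool [  39.3  408.4 -158.6] turn [-2.43e+00 -0.00e+00 -1.00e-03]
in target axes [  39.1 -205.7  386.8] F base [0.23 0.01 0.13] open 1.0005465178614201 j6 -0.10560052513200947
t 0.1 shift tool [  39.3  408.4 -158.6] turn [ 0.712 -0.001  0.   ]
in target axes [  39.1  205.7 -386.8] F base [0.23 0.01 0.13] open 1.0005465178614201 j6 -0.10560052513200947
[[-0.     0.923  0.386]
 [ 0.001  0.386 -0.923]
 [-1.     0.    -0.001]]
```

step_arm --pt "0 50 -20 0.178 0 0" --pt "0 50 -20 0.178 0 0" --pt "0 50 -20 0.178 0 0" --pt "0 50 -20 0.178 0 0" --pt "0 0 0 0 0 0" --grip 95

```text
t: 0.72
eef_pos: [430.1, -471.9, 237.4]
tcp_rot: [-2.336, 1.567, 2.035]
ft_force: [0.9, -0.6, -0.4]
opening: 1.003
```

```bash
python3 -c "
from h import *
plan(-49,200,-1)"
```

```text
t 0.725 shift tool [  37.8   52.5 -230. ] turn [-0.026 -0.003  0.003]
in target axes [  37.4   58.4 -228.6] F base [ 0.43 -0.99 -0.27] open 1.0034703948911836 j6 0.9769374266028961
```

step_arm --pt "8 13 -50 -0.026 0 0" --pt "8 12 -50 0 0 0" --pt "8 12 -50 0 0 0" --pt "8 12 -50 0 0 0" --pt "6 4 -24 0 0 0" --pt "0 0 0 0 0 0"

```text
t: 1.48
eef_pos: [550.2, -272.3, 196.7]
tcp_rot: [-1.983, 1.564, 2.421]
ft_force: [-0.7, 1.1, -0.1]
opening: 1.0
```

```bash
python3 -c "
from h import *
import cv2
plan(-49,90,-1)
s=env.state()
cv2.imwrite('pics/w1.png',env.read_camera('wrist')[:,:,::-1])
c=env.get_calibration('wrist')
R=Ro.from_euler('xyz',s['tcp_rot']).as_matrix();H=c['hand_eye']
def pr(s_,y,z):
    p=np.array([B[0]+s_*np.cos(YAW)-y*np.sin(YAW),B[1]+s_*np.sin(YAW)+y*np.cos(YAW),z])
    t=R.T@(p-s['eef_pos']);q=np.linalg.inv(H)@np.append(t,1);return (c['fx']*q[0]/q[2]+c['cx']).round(),(c['fy']*q[1]/q[2]+c['cy']).round()
for a in [(-49,0,102),(-37,12,102),(-37,-12,102),(-61,12,102),(-61,-12,102),(85,51,46)]: print(a,pr(*a))
"
```

```text
t 1.475 shift tool [106.6   6.9  -1.3] turn [ 0.007 -0.003  0.006]
in target axes [106.7   6.2  -1.6] F base [0.13 0.98 0.89] open 0.9995891514472602 j6 1.3110817812168662
(-49, 0, 102) (np.float64(279.0), np.float64(209.0))
(-37, 12, 102) (np.float64(263.0), np.float64(224.0))
(-37, -12, 102) (np.float64(263.0), np.float64(193.0))
(-61, 12, 102) (np.float64(294.0), np.float64(224.0))
(-61, -12, 102) (np.float64(295.0), np.float64(193.0))
(85, 51, 46) (np.float64(140.0), np.float64(244.0))
```

View pics/w1.png

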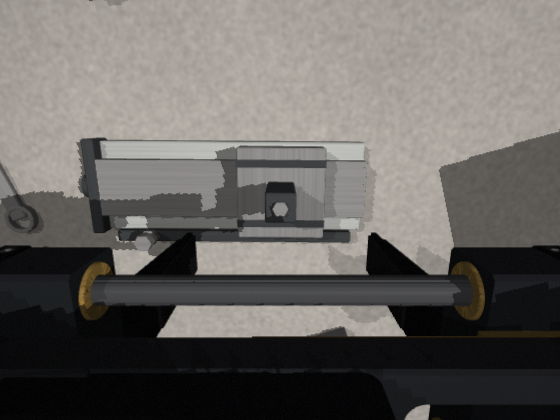

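Wrist view: the post top is centred at (280,209), where I predicted (279,209), and it is square to the jaws. The bolt is at about (145,242), against a prediction of (140,244). I'll descend.

step_arm --pt "30 3 0 0.007 -0.003 0.006" --pt "30 3 0 0 0 0" --pt "25 1 0 0 0 0" --pt "15 0 0 0 0 0" --pt "8 0 0 0 0 0" --pt "0 0 0 0 0 0"

```text
t: 2.28
eef_pos: [553.8, -283.4, 88.2]
tcp_rot: [0.997, 1.566, -0.894]
ft_force: [-0.4, 0.7, 0.4]
opening: 1.002
```

```bash
python3 -c "
from h import *
plan(-49,88,-1)"
```

```text
t 2.275 shift tool [  0.1  -0.7 -11. ] turn [-0.005  0.003 -0.004]
in target axes [  0.2  -0.7 -11. ] F base [-0.44  0.62  0.58] open 1.001864734584932 j6 1.3142692563191225
```

step_arm --pt "0 -0.5 -9 0 0 0" --pt "0 0 -2 0 0 0" --pt "0 0 0 0 0 0"

```text
t: 2.65
eef_pos: [557.7, -272.2, 90.1]
tcp_rot: [1.132, 1.563, -0.758]
ft_force: [-0.0, -0.0, 0.3]
opening: 0.999
```

step_arm --pt "0 0 0 0 0 0" --pt "0 0 0 0 0 0" --pt "0 0 0 0 0 0" --pt "0 0 0 0 0 0" --pt "0 0 0 0 0 0" --pt "0 0 0 0 0 0" --grip 10

```text
t: 3.4
eef_pos: [557.8, -272.3, 90.4]
tcp_rot: [1.143, 1.563, -0.747]
ft_force: [0.0, 0.7, 0.6]
opening: 0.425
```

```bash
python3 -c "
from h import *
import cv2
plan(-49,88,-1)
cv2.imwrite('pics/w2.png',env.read_camera('wrist')[:,:,::-1])"
```

```text
t 3.4 shift tool [ 2.4 -1.   0.7] turn [-0.004  0.003 -0.007]
in target axes [ 2.4 -1.   0.7] F base [-0.63  0.18  0.67] open 0.4249344344416035 j6 1.3323319689856525
```

View pics/w2.png

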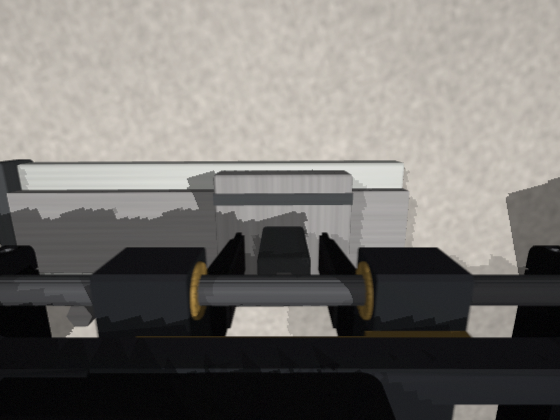

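The fingers are still closing, with the post (283,250) between them. I'll keep closing.

step_arm --pt "0 0 0 0 0 0" --pt "0 0 0 0 0 0" --pt "0 0 0 0 0 0" --pt "0 0 0 0 0 0" --grip 10

```text
t: 3.95
eef_pos: [557.8, -272.4, 90.5]
tcp_rot: [1.133, 1.563, -0.757]
ft_force: [0.3, -0.2, 0.2]
opening: 0.249
```

```bash
python3 -c "
from h import *
plan(-49,90,-1)"
```

```text
t 3.95 shift tool [ 0.5 -1.   0.7] turn [-0.004  0.003 -0.007]
in target axes [ 0.5 -1.   0.7] F base [-0.24 -0.32 -0.06] open 0.24907311750851677 j6 1.3321938740497894
```

Gripped: the opening is about 24 mm. Next I'll run it towards the end plate.

step_arm --pt "0 0 -10 0 0 0" --pt "0 0 -12 0 0 0" --pt "0 0 -12 0 0 0" --pt "0 0 -12 0 0 0" --pt "0 0 -10 0 0 0" --pt "0 0 -10 0 0 0" --pt "0 0 -5 0 0 0"

```text
t: 4.82
eef_pos: [581.4, -200.1, 90.5]
tcp_rot: [1.05, 1.563, -0.839]
ft_force: [-2.4, -1.3, 2.0]
opening: 0.25
```

```bash
python3 -c "
from h import *
plan(50,90,-1)"
```

```text
t 4.825 shift tool [  0.4  -1.1 -22.3] turn [-0.003  0.004 -0.007]
in target axes [  0.5  -1.  -22.3] F base [-2.01  1.83 -1.99] open 0.25014555109763353 j6 1.4554630359076353
```

Drag reads 2 N as expected, and the post is at about s=+28. From here I'll take small steps and watch the force.

step_arm --pt "0 0 -5 0 0 0" --pt "0 0 -5 0 0 0" --pt "0 0 0 0 0 0"

```text
t: 5.2
eef_pos: [584.8, -189.5, 90.4]
tcp_rot: [1.1, 1.563, -0.79]
ft_force: [0.2, 2.4, 2.9]
opening: 0.253
```

```bash
python3 -c "
from h import *
plan(50,90,-1)"
```

```text
t 5.2 shift tool [  0.4  -1.1 -11.2] turn [-0.003  0.003 -0.007]
in target axes [  0.4  -1.  -11.2] F base [-2.9   0.56  2.3 ] open 0.253204820747494 j6 1.4731014459291183
```

step_arm --pt "0 0 -4 0 0 0" --pt "0 0 0 0 0 0"

```text
t: 5.45
eef_pos: [586.2, -185.6, 90.4]
tcp_rot: [1.136, 1.563, -0.755]
ft_force: [0.5, 1.5, 2.4]
opening: 0.25
```

```bash
python3 -c "
from h import *
plan(50,90,-1)"
```

```text
t 5.45 shift tool [ 0.4 -1.1 -7. ] turn [-0.004  0.003 -0.007]
in target axes [ 0.4 -1.  -7. ] F base [-2.38 -0.03  1.57] open 0.2502808586530521 j6 1.480055188102142
```

step_arm --pt "0 0 -2 0 0 0" --pt "0 0 -2 0 0 0"

```text
t: 5.7
eef_pos: [587.2, -182.3, 90.4]
tcp_rot: [1.027, 1.563, -0.863]
ft_force: [-3.8, -4.5, 2.3]
opening: 0.253
```

```bash
python3 -c "
from h import *
plan(50,90,-1)"
```

```text
t 5.7 shift tool [ 0.4 -1.1 -3.6] turn [-0.004  0.004 -0.007]
in target axes [ 0.4 -1.  -3.6] F base [-2.32  2.25 -5.5 ] open 0.2525139296301475 j6 1.4870025450186664
```

step_arm --pt "0 0 -2 0 0 0" --pt "0 0 -2 0 0 0"

```text
t: 5.95
eef_pos: [588.2, -179.5, 90.4]
tcp_rot: [0.853, 1.562, -1.037]
ft_force: [-3.4, -7.0, 2.1]
opening: 0.254
```

```bash
python3 -c "
from h import *
plan(50,90,-1)"
```

```text
t 5.95 shift tool [ 0.4 -1.1 -0.6] turn [-0.003  0.006 -0.007]
in target axes [ 0.4 -1.1 -0.6] F base [-2.13  1.08 -7.73] open 0.2541174084058485 j6 1.494043384252219
```

Force is 7.7 N at an estimated s=49.4, which agrees with the given law (about 50). I'll hold briefly with a small nudge.

step_arm --pt "0 0 -2 0 0 0" --pt "0 0 -1 0 0 0" --pt "0 0 -1 0 0 0"

```text
t: 6.32
eef_pos: [588.6, -178.1, 90.4]
tcp_rot: [0.596, 1.559, -1.293]
ft_force: [-4.9, -8.2, 2.5]
opening: 0.249
```

```bash
python3 -c "
from h import *
import cv2
plan(10,90,-1)
cv2.imwrite('pics/t2.png',cv2.resize(env.read_camera('top')[150:280,280:460,::-1],None,fx=4,fy=4))"
```

```text
t 6.325 shift tool [ 0.8 -1.  40.9] turn [-0.003  0.009 -0.006]
in target axes [ 0.4 -1.1 40.9] F base [-2.53  2.13 -9.28] open 0.2486238544747401 j6 1.5012973271339392
```

View pics/t2.png

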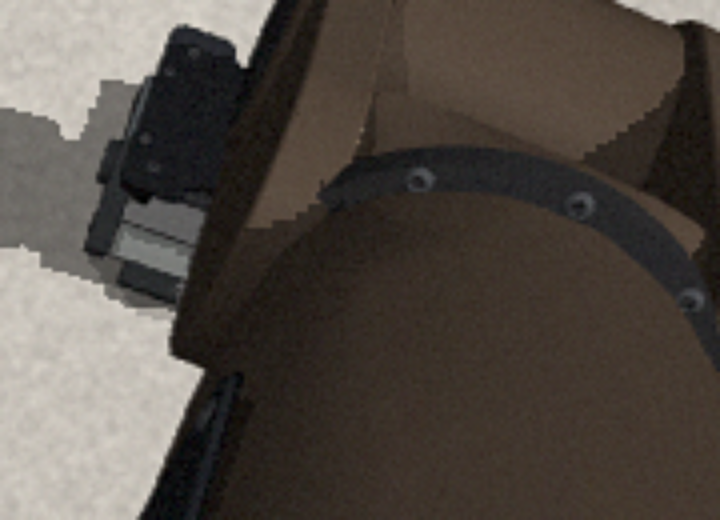

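The arm hides the saddle from the top camera. Force is 9.3 N, so x is about 51–52 by both measures and it is in the tight spot. Backing off 40 mm now.

step_arm --pt "0 0 6 0 0 0" --pt "0 0 8 0 0 0" --pt "0 0 8 0 0 0" --pt "0 0 8 0 0 0" --pt "0 0 7 0 0 0" --pt "0 0 3 0 0 0" --pt "0 0 0 0 0 0"

```text
t: 7.25
eef_pos: [575.6, -217.6, 90.5]
tcp_rot: [0.673, 1.56, -1.218]
ft_force: [-0.4, 1.5, 0.5]
opening: 0.256
```

```bash
python3 -c "
from h import *
plan(10,90,-1)"
```

```text
t 7.25 shift tool [ 0.4 -1.  -0.8] turn [-0.004  0.008 -0.006]
in target axes [ 0.5 -1.  -0.8] F base [-0.48  0.81  1.28] open 0.2557876059271785 j6 1.4320733115959479
```

Now at s≈+9. Opening the gripper with the arm still.

step_arm --pt "0 0 0 0 0 0" --pt "0 0 0 0 0 0" --pt "0 0 0 0 0 0" --pt "0 0 0 0 0 0" --pt "0 0 0 0 0 0" --pt "0 0 0 0 0 0" --pt "0 0 0 0 0 0" --grip 95

```text
t: 8.12
eef_pos: [575.8, -217.7, 90.4]
tcp_rot: [0.647, 1.56, -1.243]
ft_force: [0.1, -0.4, 0.7]
opening: 0.929
```

step_arm --pt "-10 0 0 0 0 0" --pt "-25 0 0 0 0 0" --pt "-30 0 0 0 0 0" --pt "-30 0 0 0 0 0" --pt "-20 0 0 0 0 0" --pt "0 0 0 0 0 0"

```text
t: 8.88
eef_pos: [575.4, -216.4, 212.1]
tcp_rot: [0.745, 1.558, -1.145]
ft_force: [0.1, 0.6, -0.6]
opening: 1.002
```

```bash
python3 -c "
from h import *
import cv2
plan(10,200,-1)
cv2.imwrite('pics/w3.png',env.read_camera('wrist')[:,:,::-1])
cv2.imwrite('pics/s3.png',env.read_camera('scene')[:,:,::-1])"
```

```text
t 8.875 shift tool [12.1 -0.5  0.2] turn [-0.003  0.009 -0.008]
in target axes [12.1 -0.4  0.3] F base [0.58 0.1  0.55] open 1.0020084460378789 j6 1.4306358590101045
```

View pics/w3.png

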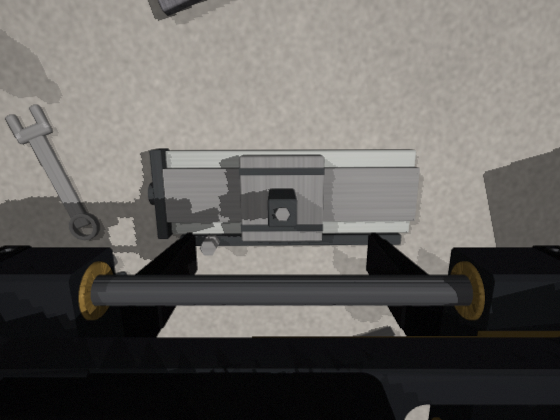

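View pics/s3.png

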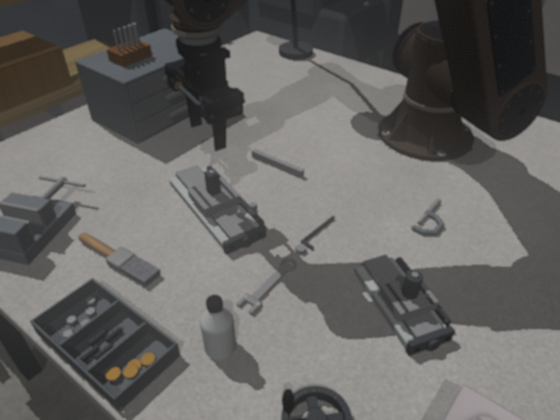

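Wrist view: the saddle's leading edge is at column 241 and the bolt at 209, about 33 mm apart, so the post is at roughly x=+11. The gripper is clear. In the scene view the short slide's post is still at (412,284). Handing in.

```bash
python3 -c "
from h import *
print(env.job_done())"
```

```text
the job is handed in; nothing more can be done
None
```

I gripped the long slide's square post and ran the saddle into its tight spot. I then backed it off about 41 mm, let go, lifted clear and handed the job in at about 9 s.

- **In the tight spot:** drag was about 2 N on the way and rose to 9.3 N. The arm's position put the post at about x +51, and the force put it at about +52, so they agree to within 1–2 mm. I didn't push past that.
- **After backing off:** the arm position put the post at about x +9 when I let go. The last wrist picture gave about +11, and both are inside the −13 to +33 mm range.
- **At hand-in:** the gripper was open and well above the post, with only sensor noise on the force. The short slide's post was at the same place in the scene picture as at the start.
- **Checks that failed or disagreed:**
  - The top camera couldn't confirm the tight-spot position because the arm blocked its view.
  - An early wrist picture put the bolt about 5 px (roughly 5 mm) from where I predicted. I relied on the force from there, and it matched.

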